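Release an air cleaner's filter drawer with a pin tool

ROBOT

A 7-joint arm with a two-finger parallel gripper is mounted at the origin on a cart in front of the work surface, level with it; the furniture and walls round the work are solid. World frame = base frame: x ahead of the robot, y to its left, z up, the work surface at z = 0. Lengths are in m, angles in rad, forces in N, time in s.
With the tool pointing down it reaches from about 0.4 to 0.85 m from the base axis. Payload 4.5 kg.
Tool frame: the origin (TCP) lies at the very end of the fingers, on their centre line; the grasp point (between the pads) lies 19 mm behind it (r.grip_depth is the distance from the TCP to the grasp point, in m); z points along the fingers, x is the direction in which the jaws open and shut, and the axes are right-handed (so a half turn about z gives the same grasp; the last joint's range is limited). The gripper opens to 88 mm and grips with 3 to 60 N. Pads are 18 mm wide; open, the fingers measure 123 mm over their backs; the gripper's body (75 mm by 187 mm) begins 45 mm behind the grasp point.
Start: joints at [-1.161, 0.689, -0.195, 1.565, 0.157, 0.902, -0.215], TCP at [0.229, 0.581, 0.239] pointing down, gripper open.
Joint ranges: [-3.01, 3.01], [-0.46, 2.08], [-1.47, 1.51], [0.13, 2.56], [-1, 4.14], [0.04, 2.09], [-2.66, 2.66]. Speed limits (rad/s): [2.57, 2.57, 3.14, 3.14, 3.14, 3.14, 3.14].

INTERFACE

Orientations are given as a unit quaternion [x, y, z, w].
In Python, from plant import r gives the robot as it stands. The module is installed in compiled form; this text tells all that it offers.
- The arm moves only by the shell command python3 -m jog 'ROWS' [FORCE]. ROWS is JSON, a list of rows, each a list of 5 numbers: the shift along the tool's x, y, z in units of 1 m (1.0 is 1 m), then the turn about the tool's z in units of 360 degrees (1.0 is 360 degrees), then the closure, from 0 (fully open) to 1 (shut). In form: [[dx, dy, dz, yaw, fingers], ...]. A call has 1 to 20 rows; each row shifts and turns the commanded pose from where the row before left it, along the tool's axes as they then stand; what a row does not reach is not made up. A row lasts 1/10 s, in which the tool goes at most 50 mm and 8.59 degrees, less where a joint would pass 70% of its speed; a pose out of reach is approached as far as the arm can. A call with a number of a shift or a turn outside -1 to 1 is refused whole. A call with a gripper value outside its range is refused whole. The fingers move at their own pace and stop on an object; FORCE is the grip in N (left out, the last holds). Time passes only in rows, so rows that do not move let the fingers close. It gives the time, the measured TCP pose, the force and the opening at its end, in the units of the state.
- r.get_state(): the state, without advancing time (a new reading comes with each control period).
- r.snapshot(name): name is "scene" or "top" or "wrist"; returns the picture (420x560x3 uint8, red, green, blue); there is no depth.
- r.get_calibration(name): a dict with "mtx" (3x3 intrinsics, pixels), "dist" ([k1, k2, p1, p2, k3] as OpenCV has them; the pictures are not rectified), "R" (3x3) and "t" (3): a world point X has camera coordinates R X + t. Camera axes: x right, y down, z forward; pixel columns grow to the right and rows downward; lengths in m; the calibration is good to about 2 mm. A picture is of the moment at which its call begins: read the wrist's pose just before it. get_calibration takes no time and is no camera call; for the wrist camera it gives the pose at the moment of the call.
- r.finish_job(): hands the job in, once; it reports no verdict.
Trained networks look in the newest picture that a camera, given by its name, has taken for a name from the list of things; names that differ only in an ending like _2 or _b are one class to them, and where a whole thing is asked for, a point or a joint stands for the part that bears it (a point fixed in the world has none). Each returns a list of dicts, best first, with "score" (0 to 1); they miss things now and then, are a little off and sometimes report something else, mostly with a low value. They report only what shows in the picture. A call takes as long as a camera call. They do not tell look-alikes from the thing itself.
- r.cut_out(thing, camera): "pixels" (420x560 bool, what is visible of it) and "rect" ([left, top, right, bottom] in pixels, round what is visible of it).
The state is a dict: "clock": time; "q": joint angles; "qd": joint speeds; "joint_torque": joint torques, N m; "tool_pos": TCP position; "eef_rot": TCP orientation; "contact_force": force on the tool from outside, world axes, zero at the start; "moment": the same for the moment, N m; "opening": opening from 0.0 (shut) to 1.0 (fully open).
Only numpy, scipy, OpenCV 4.12 (cv2) and the standard library are available. Lean on these libraries where they do the work, as an engineer would, in place of code of your own. Each camera call takes 0.05 s, during which the arm holds its last target.

TASK

Draw the pin tool out of its spring holder and use it to open the air cleaner's filter drawer: feel with the pin along the slot in the drawer's front for the sunken release button, press the button fully down, and with the pin still holding it down push the drawer all the way out to its stop. Then put the pin tool back in its holder, upright and fully home. Move the drawer only with the pin, do not force it, and leave the things standing round it alone.

Things in the scene. Friction and masses are not known exactly. Their poses are not given: they have to be found in the camera images.
- pin_tool: pin tool, pin down in its holder at the start, 150 mm long: steel pin of 7 mm diameter and 60 mm length with a round tip, below a square wooden handle 20 x 20 mm in section and 90 mm long; 0.12 kg. Origin: the very tip of the pin; z runs up along the tool, x and y are square to the handle's faces. The handle spans 60 to 150 mm above the origin.
- pin_holder: fixed aluminium tool holder, block 42 x 42 mm on a 64 x 64 mm foot, top 70 mm above the table, with an upright square bore 13 x 13 mm from its top down to 8 mm above the table, on the origin's vertical axis. Origin: centre of its underside. Seated, the tool's handle rests on the block's top, so its pin's tip is 10 mm above the table.
- holder_mouth (a point): centre of the bore at the holder's top face; axes as pin_holder. A sprung round steel nose stands into the bore from the -x side, 35 mm below the top; the entering pin pushes it aside (up to about 10 N downward, 4 N sideways) and it then presses the pin to the bore's +x wall, 3 mm off centre.
- air_cleaner: fixed white desk-top air cleaner, 140 x 160 x 96 mm, with vent slits on top. Origin: on the table, 60 mm behind the middle of its front face; x points to its back, so its front and the drawer face -x; z up.
- filter_drawer (a joint): travel of the grey filter drawer out of the cleaner's front, in m: 0 shut and latched, 0.055 out at its stop; grows along the cleaner's -x. Takes about 3 N once released. Catch teeth act along the way: if the button comes up before 0.040 the drawer catches again; let up beyond 0.040 it locks the drawer out.
- slot (a point): centre of the mouth of the slot in the top of the drawer's front lip, 65 mm above the table; moves with the drawer; axes as air_cleaner. Lip 50 mm (x) by 130 mm (y). Slot 14 mm wide (x), 52 mm long (y), black inside. Rigid floor 10 mm below the mouth, save one opening 15 mm long (y), as wide as the slot, its middle anywhere within 18 mm of the slot's middle: not reported.
- slot_end (a point): +y end of the slot's mouth, 26 mm from slot; axes the same. In the floor's opening lies the release button, its flat top 16 mm below the mouth: goes straight down against a spring (2.4 N at first, 6 N at the end), frees the drawer after 6 mm, stops after 9 mm (25 mm below the mouth). A pin in the opening pushes the drawer by the slot's side walls.
- primer_tin: round paint tin with black band, 78 mm diameter, 74 mm high, a bystander; origin at the centre of its underside. It stands on one side of the air cleaner and the holder on the other; which is where varies.
- pigment_jar: glass jar of green pigment with a black stopper, 56 mm diameter, 89 mm high, a bystander; origin at the centre of its underside
- tape_roll: roll of masking tape lying flat, 104 mm diameter, 25 mm high, a bystander; origin at the centre of its underside
Mind the look-alikes: they are no part of the job. Leave any purple look-alike of the pin_tool alone.

How it is judged:
By the outcome, as a careful person would: the job done as asked, in the order asked, and still so for the second after the job is handed in, with the robot touching nothing.
It also fails if it takes over 64 s, if anything falls off the work surface, if the arm or the gripper's body presses on something with over 40 N, if the wrist force passes 120 N, or if a joint passes its speed limit or range.

## Working session

There is one attempt and no reset: what is moved stays moved. The work goes in short steps, Python scripts to look and compute and a shell command to move; the robot and the scene stay as the last step left them, time stands still between calls to the robot, and variables do not carry over. Pictures are saved under pics/ and viewed, and the job is handed in when it is done.

```bash
mkdir -p pics; ls; python3 - <<'E'
from plant import r
import cv2
s=r.get_state()
print({k:(v if not hasattr(v,'tolist') else v.tolist()) for k,v in s.items()})
for n in ["scene","top","wrist"]:
    im=r.snapshot(n); cv2.imwrite(f"pics/{n}0.png",im[:,:,::-1])
    c=r.get_calibration(n); print(n,c)
    for t in ["pin_tool","pin_holder","air_cleaner","filter_drawer","slot"]:
        for d in r.cut_out(t,n)[:3]: print(n,t,round(d["score"],2),d["rect"])
print(r.get_state()["clock"])
E
```

```text
pics
{'clock': 0.0, 'q': [-1.1611942733312566, 0.690002677516077, -0.19448331138900835, 1.5663374027463348, 0.15729755684608235, 0.9024885257373917, -0.21513566069113388], 'qd': [-0.0006822151479680597, -9.110960293969212e-05, 0.0009755247224682679, -0.0008714910911726113, -0.0005481500095516703, 0.001141765285683769, -0.0013814645930780227], 'joint_torque': [-0.0003506705070321914, -52.75656223297119, -1.2672898918390274, -15.343106389045715, -0.052648396231234074, 0.006575975858140737, 0.00017895524251798633], 'tool_pos': [0.22921639056972531, 0.58077378741684, 0.23789935131617224], 'eef_rot': [0.8267395023065088, 0.5625841650788506, -0.0007192610434117848, 0.000578957744624285], 'contact_force': [0.4837427016500548, -0.5938591063642841, 0.3866007208198684], 'moment': [-0.0012611304434542554, 0.07345153523787971, -0.0493364095361219], 'opening': 0.9999262281128749}
scene {'mtx': array([[473.43492704,   0.        , 281.76089782],
       [  0.        , 473.43492704, 209.85222072],
       [  0.        ,   0.        ,   1.        ]]), 'dist': array([-0.14121959,  0.        ,  0.       
[... 1308 characters left out ...]
4.7, 294.8, 228.9]
top air_cleaner 0.4 [235.3, 197.5, 291.0, 227.9]
top filter_drawer 0.59 [232.9, 198.0, 291.1, 229.0]
top slot 0.59 [233.9, 197.0, 290.0, 228.5]
top slot 0.57 [360.4, 247.5, 393.8, 279.0]
wrist {'mtx': array([[295.99850048,   0.        , 284.01888537],
       [  0.        , 295.99850048, 211.98504758],
       [  0.        ,   0.        ,   1.        ]]), 'dist': array([-0.02433923,  0.        ,  0.        ,  0.        ,  0.        ]), 'R': array([[ 3.66646313e-01,  9.30360399e-01, -9.47971381e-05],
       [ 8.96838531e-01, -3.53408550e-01,  2.66050834e-01],
       [ 2.47489658e-01, -9.76315751e-02, -9.63958995e-01]]), 't': array([-0.62611287, -0.03586167,  0.38938653])}
0.9
```

View pics/scene0.png

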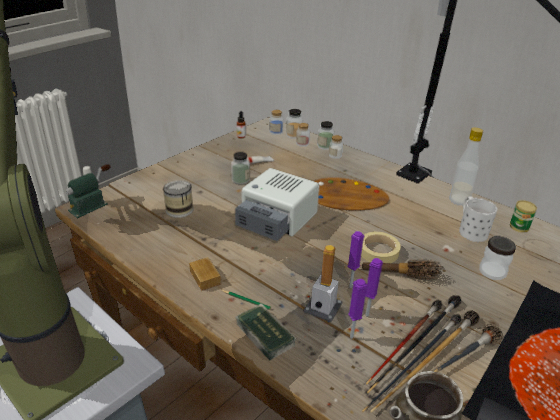

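View pics/top0.png

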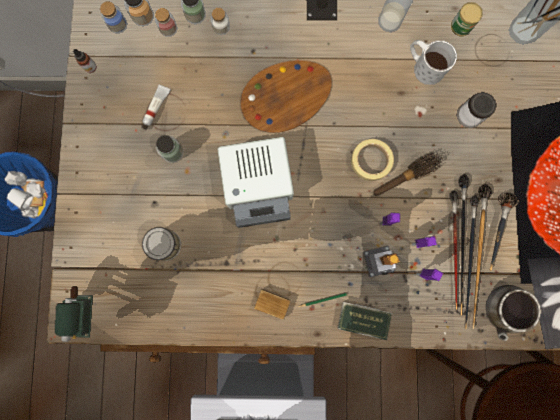

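View pics/wrist0.png

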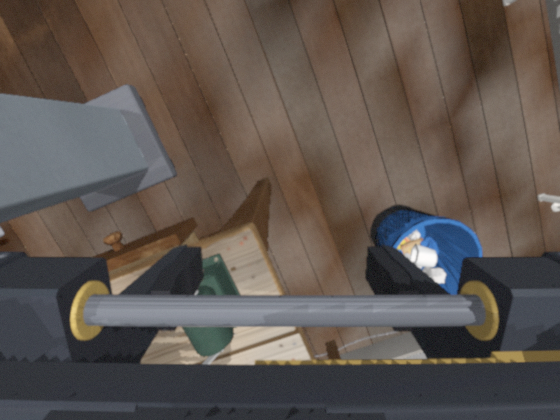

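```bash
python3 - <<'E'
import cv2
im=cv2.imread("pics/top0.png"); cv2.imwrite("pics/z1.png",cv2.resize(im[195:295,350:450],None,fx=6,fy=6,interpolation=cv2.INTER_CUBIC))
cv2.imwrite("pics/z2.png",cv2.resize(im[130:235,205:305],None,fx=5.7,fy=5.7,interpolation=cv2.INTER_CUBIC))
im=cv2.imread("pics/scene0.png"); cv2.imwrite("pics/z3.png",cv2.resize(im[225:345,290:390],None,fx=5,fy=5,interpolation=cv2.INTER_CUBIC))
E
```

```text
(no output)
```

View pics/z1.png

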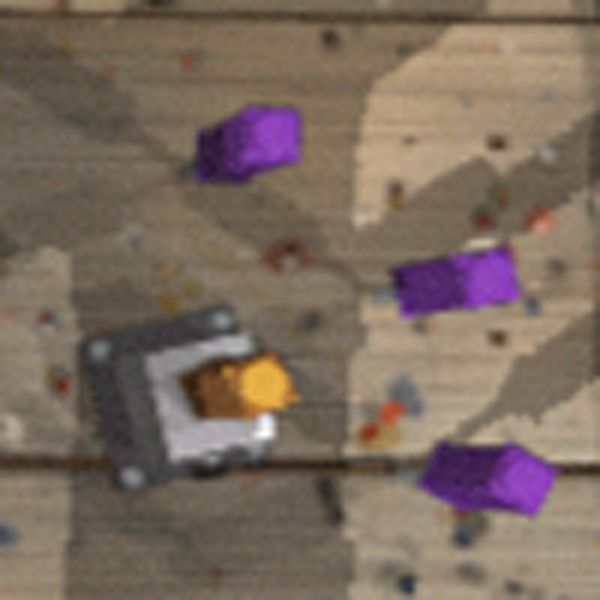

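View pics/z2.png

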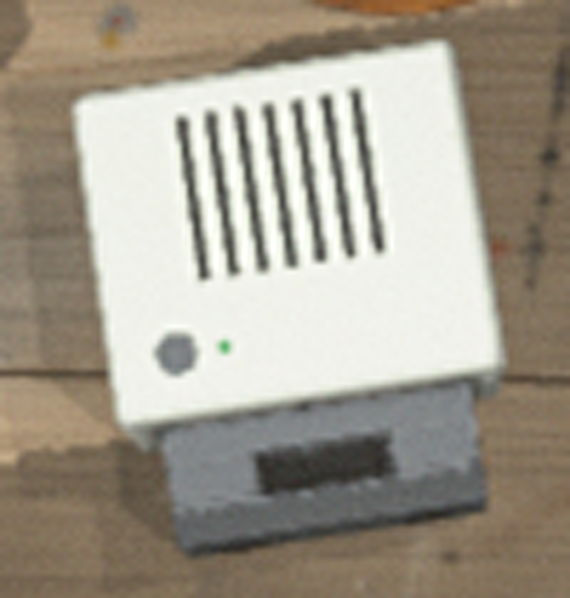

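View pics/z3.png

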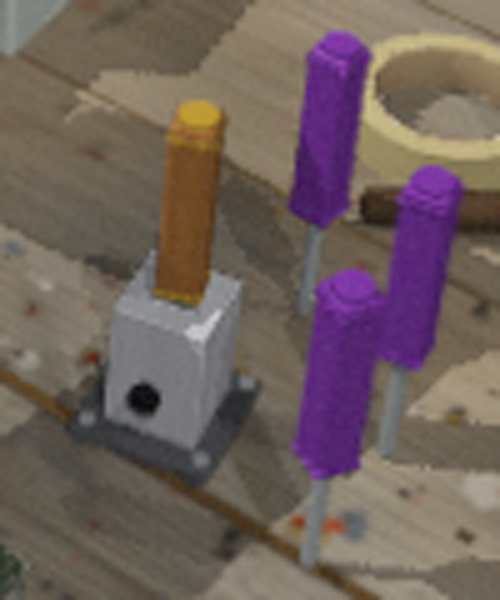

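```bash
cat > h.py <<'E'
import numpy as np, cv2
from plant import r
def p2w(cam,uv,z,c=None):
    c=c or r.get_calibration(cam)
    n=cv2.undistortPoints(np.array(uv,float).reshape(-1,1,2),c["mtx"],c["dist"]).reshape(-1,2)
    R=np.array(c["R"]);t=np.array(c["t"]);C=-R.T@t
    d=np.c_[n,np.ones(len(n))]@R
    k=(np.broadcast_to(z,len(n))-C[2])/d[:,2]
    return C+d*k[:,None]
def w2p(cam,X,c=None):
    c=c or r.get_calibration(cam)
    return cv2.projectPoints(np.array(X,float).reshape(-1,1,3),cv2.Rodrigues(np.array(c["R"]))[0],np.array(c["t"]),c["mtx"],c["dist"])[0].reshape(-1,2)
E
python3 - <<'E'
from h import *
np.set_printoptions(precision=4,suppress=True)
def z(a,s,o): return (np.array(a,float)+.5)/s-.5+np.array(o)
def show(n,W):
    print(n,W[:,:2].tolist() if 0 else W[:,:2],"mean",W[:,:2].mean(0))
    for i in range(len(W)):
        d=W[(i+1)%len(W)]-W[i]; print("   edge",np.linalg.norm(d[:2]),np.degrees(np.arctan2(d[1],d[0])))
show("block",p2w("top",z([(150,352),(247,335),(275,435),(172,462)],6,(350,195)),.07))
show("handle",p2w("top",z([(262,385)],6,(350,195)),.16))
o=(205,130)
show("cleaner",p2w("top",z([(75,100),(450,42),(503,370),(122,430)],5.7,o),.096))
show("lip",p2w("top",z([(163,438),(472,387),(486,490),(180,514)],5.7,o),.065))
show("slot",p2w("top",z([(255,455),(390,432),(396,472),(262,495)],5.7,o),.065))
o=(350,195)
# purple handles tops
show("purp",p2w("top",z([(275,135),(497,275),(525,480)],6,o),.15))
# scene: purple tops and handle top
o=(290,225)
show("sc",p2w("scene",z([(200,113)],5,o),.16))
show("scp",p2w("scene",z([(341,45),(436,180),(352,285)],5,o),.15))
for cam in ["top","scene"]:
  for t in ["primer_tin","pigment_jar","tape_roll"]:
    r.get_calibration(cam)
E
```

```text
block [[ 0.4914 -0.2669]
 [ 0.4984 -0.3045]
 [ 0.4603 -0.3144]
 [ 0.4495 -0.2746]] mean [ 0.4749 -0.2901]
   edge 0.038242620705317774 -79.51597951825444
   edge 0.039413248101205535 -165.39851922131726
   edge 0.04122088069002676 105.06675121729694
   edge 0.042605009653102835 10.461762967355002
handle [[ 0.4774 -0.2884]] mean [ 0.4774 -0.2884]
   edge 0.0 0.0
cleaner [[ 0.733   0.1007]
 [ 0.7592 -0.053 ]
 [ 0.6229 -0.0758]
 [ 0.5967  0.0776]] mean [0.6779 0.0124]
   edge 0.15592279109156143 -80.32543443962237
   edge 0.1382014857574518 -170.51031441300998
   edge 0.15560315161749683 99.71244432313276
   edge 0.1383036945778994 9.622255298089943
lip [[ 0.5975  0.0639]
 [ 0.6204 -0.0639]
 [ 0.5774 -0.07  ]
 [ 0.566   0.0561]] mean [ 0.5903 -0.0035]
   edge 0.12985520858341776 -79.86535465957027
   edge 0.04335860001913857 -171.8286965836864
   edge 0.12668746875619039 95.18640494955662
   edge 0.032477159207879566 13.938258975021277
slot [[ 0.5909  0.0257]
 [ 0.6011 -0.0301]
 [ 0.5845 -0.0328]
 [ 0.5743  0.0224]] mean [ 0.5877 -0.0037]
   edge 0.05668341375560844 -79.57840149299722
   edge 0.016859453072148263 -170.77820727797044
   edge 0.05615339359582391 100.47651049902002
   edge 0.01691050044754513 11.021402759258132
purp [[ 0.5676 -0.2976]
 [ 0.5179 -0.3763]
 [ 0.4451 -0.3838]] mean [ 0.5102 -0.3526]
   edge 0.0931316682252584 -122.26094145129481
   edge 0.07316925629706734 -174.12491409516437
   edge 0.14981127258047566 35.14764238514533
sc [[ 0.4808 -0.287 ]] mean [ 0.4808 -0.287 ]
   edge 0.0 0.0
scp [[ 0.5694 -0.2962]
 [ 0.5199 -0.3734]
 [ 0.4466 -0.3825]] mean [ 0.512  -0.3507]
   edge 0.09168752003629096 -122.72053207377547
   edge 0.07384176062146386 -172.89617611429455
   edge 0.15010391324842734 35.08114605915627
```

```bash
cat >> h.py <<'E'
from scipy.spatial.transform import Rotation as Rot
def to(target,yawdeg=None):
    s=r.get_state(); Rm=Rot.from_quat(s["eef_rot"]).as_matrix()
    th=np.degrees(np.arctan2(Rm[1,0],Rm[0,0]))
    d=Rm.T@(np.array(target)-s["tool_pos"])
    out=f"t={s['clock']:.2f} pos={np.round(s['tool_pos'],4)} th={th:.2f} tiltz={np.round(Rm[:,2],4)} need dxyz={np.round(d,4)} F={np.round(s['contact_force'],1)} open={s['opening']*88:.1f}mm"
    if yawdeg is not None: out+=f" yaw={(th-yawdeg)/360:.4f}"
    print(out)
E
python3 -m jog '[[0,0,-0.005,0.0222,0],[0,0,-0.005,0.0222,0],[0,0,-0.005,0.0222,0],[0,0,-0.005,0.0222,0],[0,0,0,0.0222,0],[0,0,0,0.0222,0],[0,0,0,0.0222,0],[0,0,0,0,0]]' 60
python3 -c "
from h import *
to([.47,.25,.26],12.6); to([.52,0,.26]); to([.43,-.25,.26])"
```

```text
clock: 1.7
tool_pos: [0.2292, 0.5815, 0.2587]
eef_rot: [0.994, 0.109, 0.0, 0.0]
contact_force: [-0.1, 0.4, 0.8]
opening: 0.998
t=1.70 pos=[0.2292 0.5815 0.2587] th=12.52 tiltz=[ 4.e-04 -1.e-04 -1.e+00] need dxyz=[ 0.1633  0.3758 -0.0011] F=[-0.1  0.4  0.8] open=87.8mm yaw=-0.0002
t=1.70 pos=[0.2292 0.5815 0.2587] th=12.52 tiltz=[ 4.e-04 -1.e-04 -1.e+00] need dxyz=[ 0.1579  0.6307 -0.0011] F=[-0.1  0.4  0.8] open=87.8mm
t=1.70 pos=[0.2292 0.5815 0.2587] th=12.52 tiltz=[ 4.e-04 -1.e-04 -1.e+00] need dxyz=[ 0.0158  0.8553 -0.0011] F=[-0.1  0.4  0.8] open=87.8mm
```

```bash
python3 -m jog '[[0.0165,0.0375,0,0,0.3],[0.0165,0.0375,0,0,0.5],[0.0165,0.0375,0,0,0.5],[0.0165,0.0375,0,0,0.5],[0.0165,0.0375,0,0,0.5],[0.0165,0.0375,0,0,0.5],[0.0165,0.0375,0,0,0.5],[0.0165,0.0375,0,0,0.5],[0.0165,0.0375,0,0,0.5],[0.0165,0.0375,0,0,0.5],[0,0.0425,0,0,0.5],[0,0.0425,0,0,0.5],[0,0.0425,0,0,0.5],[0,0.0425,0,0,0.5],[0,0.0425,0,0,0.5],[0,0.0425,0,0,0.5],[0,0,0,0,0.5]]'
python3 - <<'E'
from h import *
to([.43,-.25,.26],12.6)
im=r.snapshot("wrist"); cv2.imwrite("pics/w1.png",im[:,:,::-1])
E
```

```text
clock: 3.4
tool_pos: [0.528, -0.0058, 0.259]
eef_rot: [0.994, 0.105, 0.001, 0.002]
contact_force: [0.5, -0.4, 0.1]
opening: 0.502
t=3.40 pos=[ 0.528  -0.0058  0.259 ] th=12.09 tiltz=[ 0.0015 -0.0045 -1.    ] need dxyz=[-0.147   0.2183 -0.    ] F=[ 0.5 -0.4  0.1] open=44.2mm yaw=-0.0014
```

View pics/w1.png

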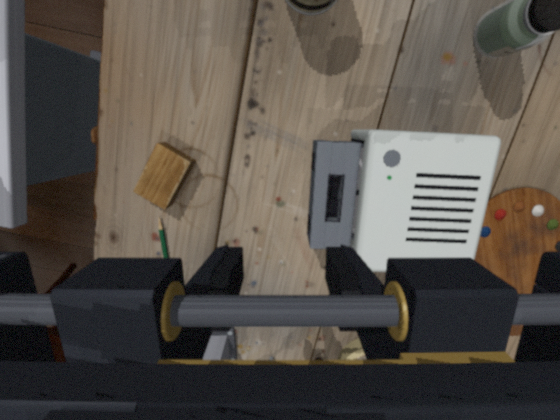

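```bash
python3 - <<'E'
from h import *
im=cv2.imread("pics/w1.png"); cv2.imwrite("pics/w1z.png",cv2.resize(im[125:255,300:420],None,fx=4.6,fy=4.6,interpolation=cv2.INTER_CUBIC))
E
```

```text
(no output)
```

View pics/w1z.png

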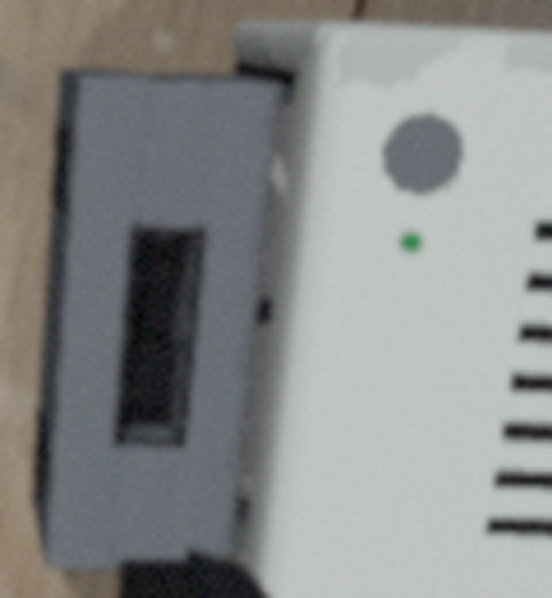

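```bash
python3 - <<'E'
from h import *
np.set_printoptions(precision=4,suppress=True)
f=lambda a:(np.array(a,float)+.5)/4.6-.5+np.array((300,125))
W=p2w("wrist",f([(134,227),(205,229),(184,445),(115,442)]),.065); print(W,W.mean(0))
for i in range(4):
    d=W[(i+1)%4]-W[i]; print(np.linalg.norm(d),np.degrees(np.arctan2(d[1],d[0])))
W=p2w("wrist",f([(78,75),(280,85),(238,568),(47,565)]),.065); print(W,W.mean(0))
for i in range(4):
    d=W[(i+1)%4]-W[i]; print(np.linalg.norm(d),np.degrees(np.arctan2(d[1],d[0])))
to([.43,-.25,.26],12.6)
E
```

```text
[[ 0.5731  0.0298  0.065 ]
 [ 0.5906  0.0331  0.065 ]
 [ 0.6004 -0.0227  0.065 ]
 [ 0.5825 -0.0258  0.065 ]] [0.5867 0.0036 0.065 ]
0.01783514239575317 10.788515039631823
0.05671240182213337 -80.12820159755387
0.018115379030497814 -170.2709042948589
0.056382645493174725 99.58475940605429
[[ 0.5505  0.0628  0.065 ]
 [ 0.5992  0.0711  0.065 ]
 [ 0.6237 -0.0531  0.065 ]
 [ 0.5733 -0.0631  0.065 ]] [0.5867 0.0044 0.065 ]
0.04944079703039258 9.699793000560202
0.12656928306434903 -78.84870569071404
0.051359081794265855 -168.67993687200826
0.12798754992561992 100.28550672715161
t=3.45 pos=[ 0.5275 -0.0017  0.2588] th=12.32 tiltz=[ 0.0006 -0.0015 -1.    ] need dxyz=[-0.1482  0.2218 -0.0009] F=[-0.2 -0.1 -0.1] open=44.5mm yaw=-0.0008
```

```bash
python3 -m jog '[[-0.0125,0.035,0,-0.0008,0.5],[-0.0125,0.035,0,0,0.5],[-0.0125,0.035,0,0,0.5],[-0.0125,0.035,0,0,0.5],[-0.0125,0.035,0,0,0.5],[-0.0125,0.035,0,0,0.5],[-0.0125,0.035,0,0,0.5],[-0.0125,0.012,0,0,0.5],[0,0,0,0,0.5],[0,0,0,0,0.5],[0,0,0,0,0.5],[0,0,0,0,0.5]]'
python3 - <<'E'
from h import *
to([.478,-.288,.111],12.6)
im=r.snapshot("wrist"); cv2.imwrite("pics/w2.png",im[:,:,::-1])
to([.478,-.288,.111],12.6)
E
```

```text
clock: 4.65
tool_pos: [0.4873, -0.2685, 0.2587]
eef_rot: [0.994, 0.113, 0.0, -0.0]
contact_force: [-0.2, -0.0, 0.3]
opening: 0.496
t=4.65 pos=[ 0.4873 -0.2685  0.2587] th=13.03 tiltz=[ 4.e-04  1.e-03 -1.e+00] need dxyz=[-0.0136  0.017   0.1477] F=[-0.2 -0.   0.3] open=43.6mm yaw=0.0012
t=4.70 pos=[ 0.4872 -0.2689  0.2587] th=12.99 tiltz=[ 3.e-04  8.e-04 -1.e+00] need dxyz=[-0.0133  0.0167  0.1477] F=[ 0.4  0.8 -0.2] open=44.5mm yaw=0.0011
```

View pics/w2.png

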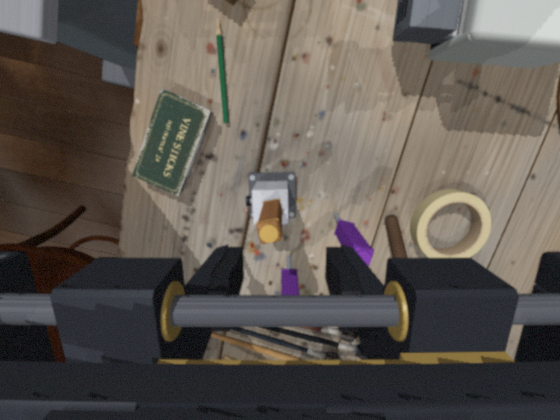

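```bash
python3 - <<'E'
from h import *
im=cv2.imread("pics/w2.png"); cv2.imwrite("pics/w2z.png",cv2.resize(im[165:255,235:310],None,fx=6.5,fy=6.5,interpolation=cv2.INTER_CUBIC))
E
```

```text
(no output)
```

View pics/w2z.png

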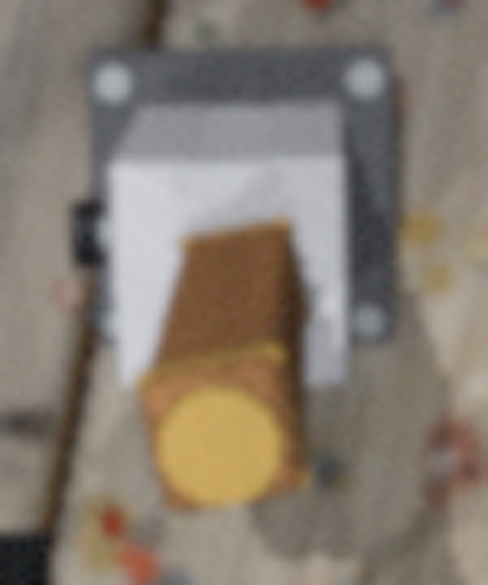

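```bash
python3 - <<'E'
from h import *
np.set_printoptions(precision=4,suppress=True)
f=lambda a:(np.array(a,float)+.5)/6.5-.5+np.array((235,165))
def show(n,uv,z):
    W=p2w("wrist",f(uv),z); print(n,W[:,:2].tolist(),W.mean(0))
    for i in range(len(W)):
        d=W[(i+1)%len(W)]-W[i]; print("  ",np.linalg.norm(d),np.degrees(np.arctan2(d[1],d[0])))
show("block",[(110,158),(343,153),(348,385),(120,388)],.07)
show("htop",[(143,380),(283,345),(307,487),(170,510)],.157)
show("cap",[(221,447)],.16)
show("hbot",[(183,246),(290,225)],.07)
show("foot",[(90,55),(392,52),(398,340),(92,342)],.005)
to([.478,-.288,.111],12.6)
E
```

```text
block [[0.44953200348528494, -0.2725497450868611], [0.48946627400716386, -0.26240822872081526], [0.5001577641430786, -0.30405023193629316], [0.4597099245503151, -0.3139918295193478]] [ 0.4747 -0.2883  0.07  ]
   0.0412018969990143 14.249331032482273
   0.04299260858710754 -75.60046346655338
   0.041651687723612336 -166.1911092928857
   0.04267360354265084 103.79839466609835
htop [[0.4655409893699463, -0.28282435157055197], [0.48287903846247504, -0.2737571751234389], [0.49055456356515553, -0.2928323271027882], [0.47293177953515353, -0.3003703707651667]] [ 0.478  -0.2874  0.157 ]
   0.019565828248710008 27.607949968065792
   0.020561495778205274 -68.08096274701856
   0.019167279911975463 -156.8414635055048
   0.01903908004195351 112.84195432659965
cap [[0.4777534812808942, -0.28873705660073556]] [ 0.4778 -0.2887  0.16  ]
   0.0 0.0
hbot [[0.4654190477196559, -0.2853003543004787], [0.4832263801755145, -0.2772324453880005]] [ 0.4743 -0.2813  0.07  ]
   0.01954973768145033 24.373696055231548
   0.01954973768145033 -155.62630394476844
foot [[0.4369381376702162, -0.2660089221419042], [0.4980487031726061, -0.25126190248869373], [0.5139598404429486, -0.3116629791419635], [0.449462596996872, -0.3270342786348386]] [ 0.4746 -0.289   0.005 ]
   0.06286474214274688 13.567061942204816
   0.062461623018537187 -75.24213979278802
   0.06630362931425499 -166.59504983471385
   0.06229732110223348 101.59797529365176
t=4.70 pos=[ 0.4872 -0.2689  0.2587] th=12.99 tiltz=[ 0.0003  0.0008 -1.    ] need dxyz=[-0.0133  0.0167  0.1477] F=[ 0.4  0.8 -0.2] open=44.5mm yaw=0.0011
```

```bash
python3 -m jog '[[-0.0066,0.0083,0,0,0.5],[-0.0066,0.0083,0,0,0.5],[0,0,0,-0.0153,0.5],[0,0,0,-0.0153,0.5],[0,0,0.04,0,0.5],[0,0,0.03,0,0.5],[0,0,0,0,0.5],[0,0,0,0,0.5]]'
python3 - <<'E'
from h import *
to([.478,-.288,.111],24)
E
```

```text
clock: 5.5
tool_pos: [0.4769, -0.2905, 0.189]
eef_rot: [0.979, 0.206, -0.0, 0.0]
contact_force: [0.2, 1.0, 0.5]
opening: 0.502
t=5.50 pos=[ 0.4769 -0.2905  0.189 ] th=23.77 tiltz=[-6.e-04 -1.e-04 -1.e+00] need dxyz=[ 0.0021 -0.0019  0.078 ] F=[0.2 1.  0.5] open=44.1mm yaw=-0.0006
```

```bash
python3 -m jog '[[0.002,-0.002,0.02,-0.0006,0.5],[0,0,0.03,0,0.5],[0,0,0.028,0,0.5],[0,0,0,0,0.5],[0,0,0,0,0.5],[0,0,0,0,0.5]]'
python3 - <<'E'
from h import *
to([.478,-.288,.111],24)
im=r.snapshot("scene"); cv2.imwrite("pics/s2.png",cv2.resize(im[150:350,230:430,::-1],None,fx=3,fy=3))
E
```

```text
clock: 6.1
tool_pos: [0.4796, -0.288, 0.1128]
eef_rot: [0.978, 0.208, 0.001, 0.001]
contact_force: [-0.4, 0.3, 0.0]
opening: 0.501
t=6.10 pos=[ 0.4796 -0.288   0.1128] th=24.03 tiltz=[ 0.0034 -0.0018 -1.    ] need dxyz=[-0.0015 -0.0006  0.0018] F=[-0.4  0.3  0. ] open=44.1mm yaw=0.0001
```

View pics/s2.png

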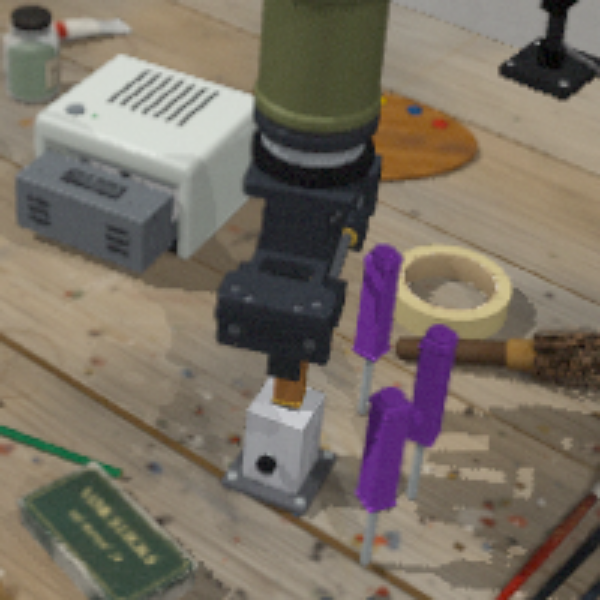

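```bash
python3 -m jog '[[-0.0005,0,0,0,0.6],[0,0,0,0,0.7],[0,0,0,0,0.8],[0,0,0,0,1],[0,0,0,0,1],[0,0,0,0,1],[0,0,0,0,1]]' 55
python3 - <<'E'
from h import *
to([.478,-.288,.111],24)
E
```

```text
clock: 6.85
tool_pos: [0.4778, -0.2874, 0.111]
eef_rot: [0.978, 0.208, 0.0, 0.0]
contact_force: [-0.9, 0.1, 4.8]
opening: 0.222
t=6.85 pos=[ 0.4778 -0.2874  0.111 ] th=24.04 tiltz=[ 2.e-04 -2.e-04 -1.e+00] need dxyz=[-0.0001  0.0007 -0.    ] F=[-0.9  0.1  4.8] open=19.6mm yaw=0.0001
```

```bash
python3 -m jog '[[0,0,-0.01,0,1],[0,0,-0.015,0,1],[0,0,-0.02,0,1],[0,0,-0.025,0,1],[0,0,-0.025,0,1],[0,0,-0.025,0,1],[0,0,-0.01,0,1],[0,0,0,0,1],[0,0,0,0,1],[0,0,0,0,1]]'
python3 - <<'E'
from h import *
to([.51,-.09,.24],24)
for n in["scene","top"]:
  im=r.snapshot(n); cv2.imwrite(f"pics/{n}3.png",im[:,:,::-1])
E
python3 -c "
import cv2
a=cv2.imread('pics/scene3.png')[150:350,230:430];b=cv2.imread('pics/top3.png')[180:320,300:440]
cv2.imwrite('pics/c3.png',cv2.hconcat([cv2.resize(a,(400,400)),cv2.resize(b,(400,400))]))"
```

```text
clock: 7.85
tool_pos: [0.4769, -0.2868, 0.2393]
eef_rot: [0.978, 0.208, -0.001, -0.001]
contact_force: [-1.0, 0.2, -0.7]
opening: 0.222
t=7.85 pos=[ 0.4769 -0.2868  0.2393] th=24.05 tiltz=[-0.0025  0.0014 -1.    ] need dxyz=[ 0.1104 -0.1662 -0.0005] F=[-1.   0.2 -0.7] open=19.5mm yaw=0.0001
```

View pics/c3.png

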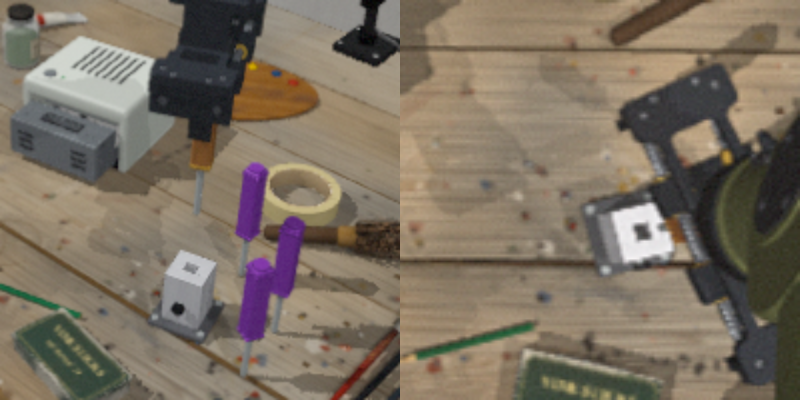

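```bash
python3 -m jog '[[0,0,0,0.02,1],[0,0,0,0.02,1],[0,0,0,0,1]]'
python3 - <<'E'
from h import *
to([.54,-.02,.24],9.65)
E
```

```text
clock: 8.25
tool_pos: [0.4775, -0.287, 0.2399]
eef_rot: [0.996, 0.084, -0.001, -0.0]
contact_force: [1.0, -0.1, -1.3]
opening: 0.222
t=8.25 pos=[ 0.4775 -0.287   0.2399] th=9.63 tiltz=[-1.4e-03  4.0e-04 -1.0e+00] need dxyz=[ 0.1063 -0.2528 -0.    ] F=[ 1.  -0.1 -1.3] open=19.5mm yaw=-0.0000
```

```bash
python3 -m jog '[[0.01,-0.02,0,0,1],[0.015,-0.035,0,0,1],[0.015,-0.04,0,0,1],[0.015,-0.04,0,0,1],[0.015,-0.04,0,0,1],[0.015,-0.035,0,0,1],[0.015,-0.03,0,0,1],[0.006,-0.013,0,0,1],[0,0,0,0,1],[0,0,0,0,1],[0,0,0,0,1],[0,0,0,0,1],[0,0,0,0,1],[0,0,0,0,1]]'
python3 - <<'E'
from h import *
import pickle
for n in["scene","top","wrist"]:
  to([.54,-.02,.24],9.65)
  c=r.get_calibration(n);im=r.snapshot(n); cv2.imwrite(f"pics/{n}4.png",im[:,:,::-1])
  pickle.dump(c,open(f"c4{n}.pkl","wb"))
to([.54,-.02,.24],9.65)
E
python3 -c "
import cv2
a=cv2.imread('pics/scene4.png')[130:280,200:350];b=cv2.imread('pics/wrist4.png')[100:300,200:400]
cv2.imwrite('pics/c4.png',cv2.hconcat([cv2.resize(a,(200,200)),cv2.resize(b,(600,600))][1:]));cv2.imwrite('pics/c4b.png',cv2.resize(a,(600,600)))"
```

```text
clock: 9.65
tool_pos: [0.5398, -0.0208, 0.2407]
eef_rot: [0.996, 0.084, 0.0, 0.0]
contact_force: [-0.5, 0.1, -0.4]
opening: 0.22
t=9.65 pos=[ 0.5398 -0.0208  0.2407] th=9.59 tiltz=[ 0.e+00 -1.e-04 -1.e+00] need dxyz=[ 0.0004 -0.0007  0.0007] F=[-0.5  0.1 -0.4] open=19.4mm yaw=-0.0002
t=9.70 pos=[ 0.5398 -0.0205  0.2408] th=9.61 tiltz=[ 1.e-04 -0.e+00 -1.e+00] need dxyz=[ 0.0003 -0.0005  0.0008] F=[ 0.3  0.1 -0.9] open=19.6mm yaw=-0.0001
t=9.75 pos=[ 0.5398 -0.0204  0.2407] th=9.62 tiltz=[ 0. -0. -1.] need dxyz=[ 0.0003 -0.0003  0.0007] F=[-0.3 -0.2 -1.7] open=19.6mm yaw=-0.0001
t=9.80 pos=[ 0.5399 -0.0202  0.2407] th=9.64 tiltz=[ 1.e-04  1.e-04 -1.e+00] need dxyz=[ 0.0002 -0.0002  0.0007] F=[-0.5 -0.3 -1.4] open=19.6mm yaw=-0.0000
```

View pics/c4.png

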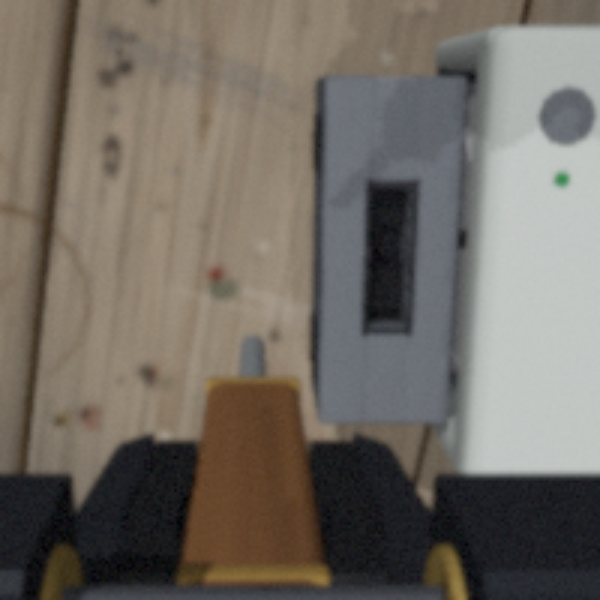

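View pics/c4b.png

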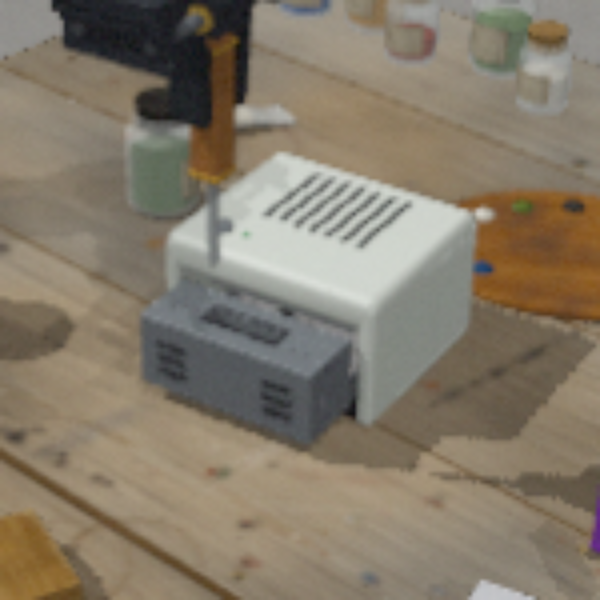

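View pics/top4.png

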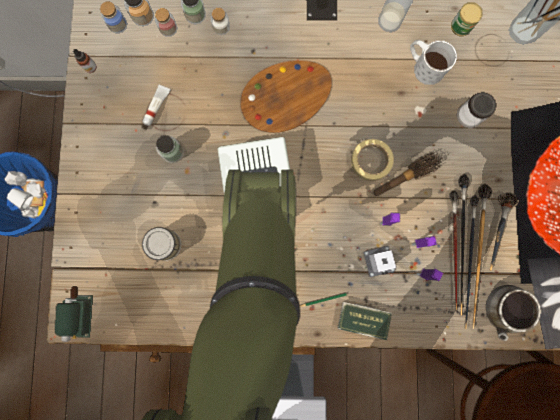

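```bash
python3 - <<'E'
from h import *
import pickle
np.set_printoptions(precision=4,suppress=True)
f=lambda a:(np.array(a,float)+.5)/3-.5+np.array((200,100))
c=pickle.load(open("c4wrist.pkl","rb"))
def show(n,uv,z):
    W=p2w("wrist",f(uv),z,c); print(n,W[:,:2].tolist(),W.mean(0))
    for i in range(len(W)):
        d=W[(i+1)%len(W)]-W[i]; print("  ",np.linalg.norm(d),np.degrees(np.arctan2(d[1],d[0])))
show("slot",[(366,182),(418,183),(411,333),(362,332)],.065)
show("lip",[(322,76),(468,76),(447,422),(318,420)],.065)
T=np.array([.5399,-.0204,.2407])
pts=[T-[0,0,.101],T-[0,0,.0975],T-[0,0,.041]]
print("wrist pred tip,tipcyl,handlebottom", (w2p("wrist",pts,c)-[200,100]+.5)*3-.5)
print("scene pred", (w2p("scene",pts)-[200,130]+.5)*4-.5)
E
```

```text
slot [[0.5730415245366007, 0.02441196887030255], [0.5915440919324708, 0.027221540579364135], [0.600989022218562, -0.027823489636570012], [0.5827434886671936, -0.030533066415288093]] [ 0.5871 -0.0017  0.065 ]
   0.018714665196766782 8.634271497739121
   0.055849458901427375 -80.26368575602713
   0.0184456309432309 -171.55295183729842
   0.055795026754417026 100.01382640221328
lip [[0.5506105416322995, 0.05774033565018911], [0.6008302010927479, 0.06639043572527648], [0.6223931686349324, -0.06035920809861468], [0.5730281505703875, -0.06788736419320965]] [ 0.5867 -0.001   0.065 ]
   0.05095918393805408 9.773031257293706
   0.1285707345343744 -80.3451326790543
   0.04993574013367017 -171.32920893666332
   0.12761217872305186 100.11764005488189
wrist pred tip,tipcyl,handlebottom [[254.2117 342.1029]
 [254.2209 345.4391]
 [254.4129 414.9349]]
scene pred [[212.7463 264.2543]
 [212.6885 259.2147]
 [211.7628 175.4753]]
```

```bash
python3 - <<'E'
import cv2,numpy as np
a=cv2.imread('pics/wrist4.png')[155:215,315:345].astype(float)
a=np.clip((a-10)*4,0,255).astype('uint8')
cv2.imwrite('pics/e4.png',cv2.resize(a,None,fx=9,fy=9,interpolation=cv2.INTER_CUBIC))
E
```

```text
(no output)
```

View pics/e4.png

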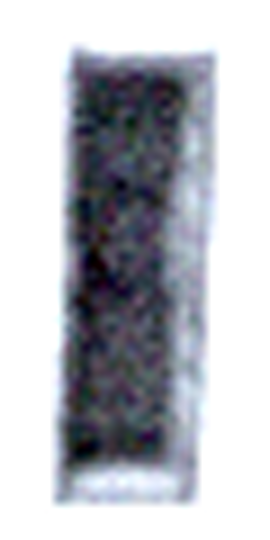

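```bash
python3 - <<'E'
from h import *
to([.5868,-.002,.106+.101+.03],9.65)
E
```

```text
t=9.80 pos=[ 0.5399 -0.0202  0.2407] th=9.64 tiltz=[ 1.e-04  1.e-04 -1.e+00] need dxyz=[ 0.0493 -0.0101  0.0038] F=[-0.5 -0.3 -1.4] open=19.6mm yaw=-0.0000
```

```bash
python3 -m jog '[[0.015,-0.003,0,0,1],[0.02,-0.004,0,0,1],[0.0143,-0.0031,0.01,0,1],[0,0,0.02,0,1],[0,0,0.015,0,1],[0,0,0,0,1],[0,0,0,0,1],[0,0,0,0,1],[0,0,0,0,1],[0,0,0,0,1]]'
python3 - <<'E'
from h import *
to([.5868,-.002,.166],9.65)
for n in["scene"]:
  c=r.get_calibration(n);im=r.snapshot(n); cv2.imwrite(f"pics/{n}5.png",im[:,:,::-1])
to([.5868,-.002,.166],9.65)
a=cv2.imread('pics/scene5.png')[160:260,220:320]
cv2.imwrite('pics/c5.png',cv2.resize(a,(600,600),interpolation=cv2.INTER_CUBIC))
print((w2p("scene",[[.5868,-.002,.095],[.5868,-.002,.065]])-[220,160]+.5)*6)
E
```

```text
clock: 10.8
tool_pos: [0.5871, -0.0019, 0.1964]
eef_rot: [0.996, 0.084, 0.001, -0.0]
contact_force: [0.7, 1.3, -0.7]
opening: 0.223
t=10.80 pos=[ 0.5871 -0.0019  0.1964] th=9.64 tiltz=[ 1.3e-03  2.0e-04 -1.0e+00] need dxyz=[-0.0004  0.0001  0.0304] F=[ 0.7  1.3 -0.7] open=19.6mm yaw=-0.0000
t=10.85 pos=[ 0.5871 -0.0018  0.1963] th=9.64 tiltz=[ 1.1e-03  1.0e-04 -1.0e+00] need dxyz=[-0.0003  0.0001  0.0303] F=[-0.8 -0.3 -0.3] open=19.6mm yaw=-0.0000
[[247.33245865 249.49829725]
 [247.39978689 309.42199273]]
```

View pics/c5.png

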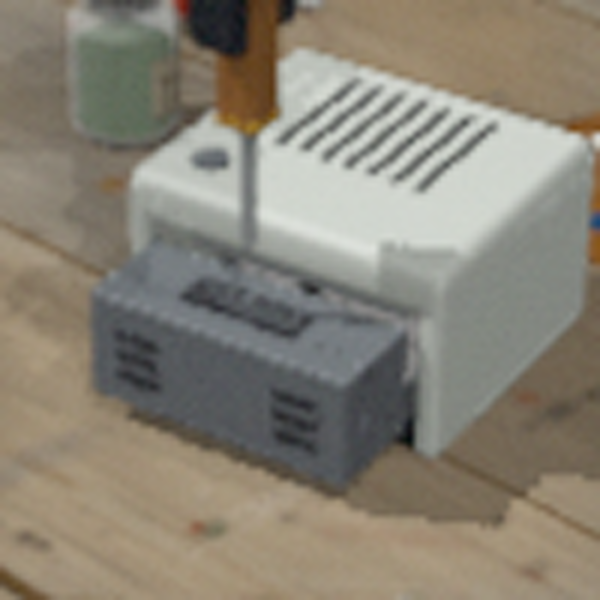

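```bash
python3 -m jog '[[0,0,0.015,0,1],[0,0,0.012,0,1],[0,0,0.008,0,1],[0,0,0,0,1],[0,0,0,0,1],[0,0,0,0,1]]'
python3 -m jog '[[0,0,0.003,0,1],[0,0,0,0,1],[0,0,0,0,1]]'
python3 -m jog '[[0,0,0.003,0,1],[0,0,0,0,1],[0,0,0,0,1]]'
```

```text
clock: 11.45
tool_pos: [0.5872, -0.0019, 0.1611]
eef_rot: [0.996, 0.084, 0.0, -0.0]
contact_force: [0.1, 0.1, -0.6]
opening: 0.222
clock: 11.75
tool_pos: [0.5868, -0.0018, 0.1578]
eef_rot: [0.996, 0.084, 0.0, -0.0]
contact_force: [0.5, -0.4, -1.7]
opening: 0.223
clock: 12.05
tool_pos: [0.5867, -0.0018, 0.1546]
eef_rot: [0.996, 0.084, -0.0, -0.0]
contact_force: [-0.9, -0.2, -0.4]
opening: 0.22
```

```bash
python3 -m jog '[[0,0,0.002,0,1],[0,0,0,0,1],[0,0,0,0,1]]'
python3 -m jog '[[0,0,0.002,0,1],[0,0,0,0,1],[0,0,0,0,1]]'
```

```text
clock: 12.35
tool_pos: [0.5867, -0.0017, 0.1526]
eef_rot: [0.996, 0.084, -0.0, -0.0]
contact_force: [0.7, -0.7, -0.6]
opening: 0.226
clock: 12.65
tool_pos: [0.5867, -0.0016, 0.1506]
eef_rot: [0.996, 0.084, -0.0, -0.0]
contact_force: [-0.7, 1.0, -0.7]
opening: 0.222
```

```bash
python3 -m jog '[[0,0,0.002,0,1],[0,0,0,0,1],[0,0,0,0,1]]'
python3 -m jog '[[0,0,0.002,0,1],[0,0,0,0,1],[0,0,0,0,1]]'
python3 -c "
from h import *
im=r.snapshot('scene');a=im[160:260,220:320,::-1]
cv2.imwrite('pics/c6.png',cv2.resize(a,(600,600),interpolation=cv2.INTER_CUBIC))"
```

```text
clock: 12.95
tool_pos: [0.5868, -0.0016, 0.1488]
eef_rot: [0.996, 0.084, 0.0, -0.0]
contact_force: [-1.4, 0.9, 0.4]
opening: 0.227
clock: 13.25
tool_pos: [0.5868, -0.0017, 0.1467]
eef_rot: [0.996, 0.084, 0.0, -0.0]
contact_force: [-1.0, 1.4, 2.7]
opening: 0.222
```

View pics/c6.png

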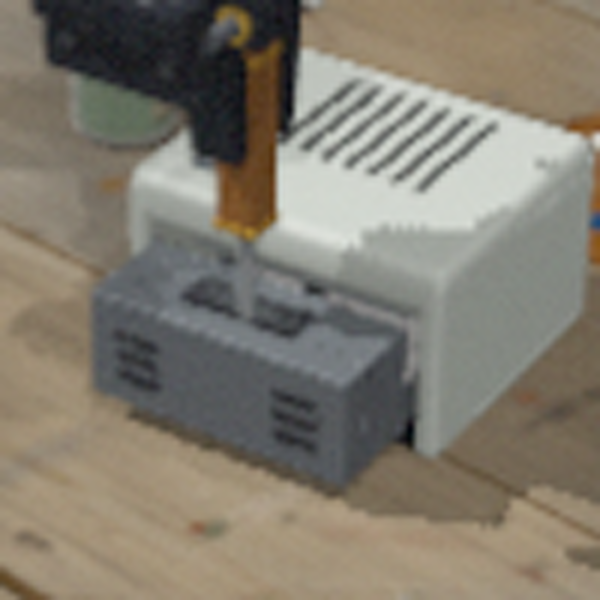

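```bash
python3 -m jog '[[0,0,0.001,0,1],[0,0,0,0,1],[0,0,0,0,1]]'
python3 -m jog '[[0,0,0.0015,0,1],[0,0,0,0,1],[0,0,0,0,1]]'
```

```text
clock: 13.6
tool_pos: [0.5868, -0.0017, 0.1458]
eef_rot: [0.996, 0.084, 0.0, -0.0]
contact_force: [-0.7, 1.4, 2.7]
opening: 0.224
clock: 13.9
tool_pos: [0.5869, -0.0017, 0.1442]
eef_rot: [0.996, 0.084, 0.0, -0.0]
contact_force: [-1.6, 1.3, 3.7]
opening: 0.22
```

```bash
python3 -m jog '[[0,-0.001,0.0025,0,1],[0,0,0,0,1],[0,0,0,0,1]]'
python3 -m jog '[[0,0,0.0015,0,1],[0,0,0,0,1],[0,0,0,0,1]]'
python3 -m jog '[[0,0,0.001,0,1],[0,0,0,0,1],[0,0,0,0,1]]'
```

```text
clock: 14.2
tool_pos: [0.5868, -0.0014, 0.1417]
eef_rot: [0.996, 0.084, 0.0, 0.0]
contact_force: [-0.7, -0.1, 2.9]
opening: 0.224
clock: 14.5
tool_pos: [0.5867, -0.0013, 0.1403]
eef_rot: [0.996, 0.084, 0.0, 0.0]
contact_force: [-0.7, -0.8, 4.1]
opening: 0.222
clock: 14.8
tool_pos: [0.5868, -0.0013, 0.1398]
eef_rot: [0.996, 0.084, 0.0, 0.0]
contact_force: [-1.5, -0.5, 9.3]
opening: 0.222
```

```bash
python3 -m jog '[[-0.002,0,0,0,1],[-0.003,0,0,0,1],[-0.003,0,0,0,1],[-0.003,0,0,0,1],[-0.003,0,0,0,1],[-0.002,0,0,0,1],[0,0,0,0,1],[0,0,0,0,1]]'
python3 -c "
from h import *
to([.5868,-.0013,.1398])
im=r.snapshot('scene');a=im[160:260,220:320,::-1]
cv2.imwrite('pics/c7.png',cv2.resize(a,(600,600),interpolation=cv2.INTER_CUBIC))"
```

```text
clock: 15.6
tool_pos: [0.5726, -0.0037, 0.14]
eef_rot: [0.996, 0.084, 0.002, 0.0]
contact_force: [2.4, -0.3, 5.9]
opening: 0.223
t=15.60 pos=[ 0.5726 -0.0037  0.14  ] th=9.64 tiltz=[ 0.0041  0.     -1.    ] need dxyz=[0.0144 0.     0.0002] F=[ 2.4 -0.3  5.9] open=19.6mm
```

View pics/c7.png

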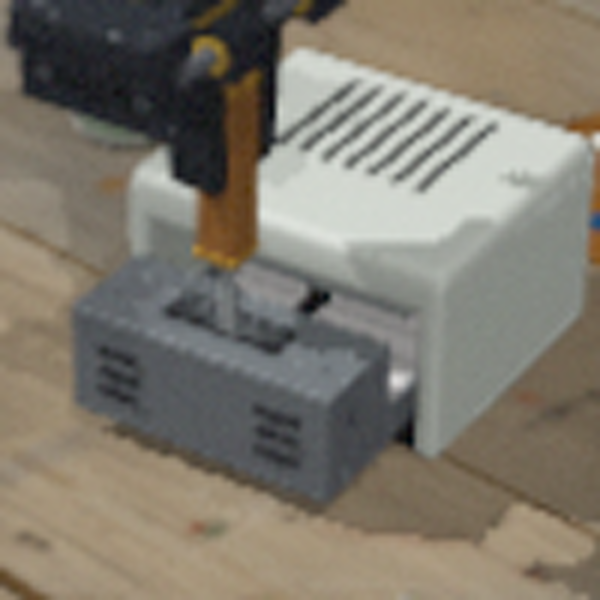

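```bash
python3 -m jog '[[-0.003,0,0.0004,0,1],[-0.003,0,0,0,1],[-0.003,0,0,0,1],[-0.003,0,0,0,1],[-0.003,0,0,0,1],[-0.003,0,0,0,1],[-0.003,0,0,0,1],[0,0,0,0,1]]'
```

```text
clock: 16.45
tool_pos: [0.5521, -0.0072, 0.1398]
eef_rot: [0.996, 0.084, 0.002, 0.0]
contact_force: [2.0, -0.3, 8.2]
opening: 0.224
```

```bash
python3 -m jog '[[-0.003,0,0.0002,0,1],[-0.003,0,0,0,1],[-0.003,0,0,0,1],[-0.003,0,0,0,1],[-0.002,0,0,0,1],[0,0,0,0,1],[0,0,0,0,1]]'
```

```text
clock: 17.15
tool_pos: [0.5386, -0.0095, 0.1397]
eef_rot: [0.996, 0.084, 0.003, 0.0]
contact_force: [2.1, -0.2, 9.4]
opening: 0.216
```

```bash
python3 -m jog '[[-0.002,0,0,0,1],[-0.002,0,0,0,1],[-0.001,0,0,0,1],[0,0,0,0,1],[0,0,0,0,1]]'
python3 -m jog '[[-0.0015,0,0,0,1],[0,0,0,0,1],[0,0,0,0,1]]'
```

```text
clock: 17.65
tool_pos: [0.5338, -0.0103, 0.1397]
eef_rot: [0.996, 0.084, 0.003, 0.0]
contact_force: [2.4, 0.2, 8.0]
opening: 0.224
clock: 17.95
tool_pos: [0.5324, -0.0105, 0.1397]
eef_rot: [0.996, 0.084, 0.003, 0.0]
contact_force: [2.5, 0.1, 9.6]
opening: 0.221
```

```bash
python3 -m jog '[[-0.0015,0,0,0,1],[0,0,0,0,1],[0,0,0,0,1]]'
```

```text
clock: 18.25
tool_pos: [0.5314, -0.0107, 0.1397]
eef_rot: [0.996, 0.084, 0.003, 0.0]
contact_force: [2.7, 0.0, 7.5]
opening: 0.222
```

```bash
python3 -m jog '[[-0.001,0,0,0,1],[0,0,0,0,1],[0,0,0,0,1]]'
python3 -m jog '[[-0.001,0,0,0,1],[0,0,0,0,1],[0,0,0,0,1]]'
```

```text
clock: 18.55
tool_pos: [0.5311, -0.0107, 0.1398]
eef_rot: [0.996, 0.084, 0.004, 0.0]
contact_force: [4.0, 0.3, 7.6]
opening: 0.224
clock: 18.85
tool_pos: [0.53, -0.0108, 0.1398]
eef_rot: [0.996, 0.084, 0.004, 0.0]
contact_force: [3.7, 0.7, 7.3]
opening: 0.22
```

```bash
python3 -m jog '[[-0.001,0,0,0,1],[0,0,0,0,1],[0,0,0,0,1]]'
python3 -m jog '[[-0.001,0,0,0,1],[0,0,0,0,1],[0,0,0,0,1]]'
python3 - <<'E'
from h import *
to([.5868,-.0013,.1398])
im=r.snapshot('scene');cv2.imwrite('pics/scene8.png',im[:,:,::-1]);a=im[160:260,220:320,::-1]
cv2.imwrite('pics/c8.png',cv2.resize(a,(600,600),interpolation=cv2.INTER_CUBIC))
E
```

```text
clock: 19.15
tool_pos: [0.529, -0.0109, 0.1398]
eef_rot: [0.996, 0.084, 0.004, 0.0]
contact_force: [3.3, -0.1, 7.7]
opening: 0.226
clock: 19.45
tool_pos: [0.5287, -0.011, 0.1398]
eef_rot: [0.996, 0.084, 0.005, 0.0]
contact_force: [4.1, 0.1, 6.2]
opening: 0.224
t=19.45 pos=[ 0.5287 -0.011   0.1398] th=9.66 tiltz=[ 9.1e-03  7.0e-04 -1.0e+00] need dxyz=[0.0589 0.0002 0.0005] F=[4.1 0.1 6.2] open=19.7mm
```

View pics/c8.png

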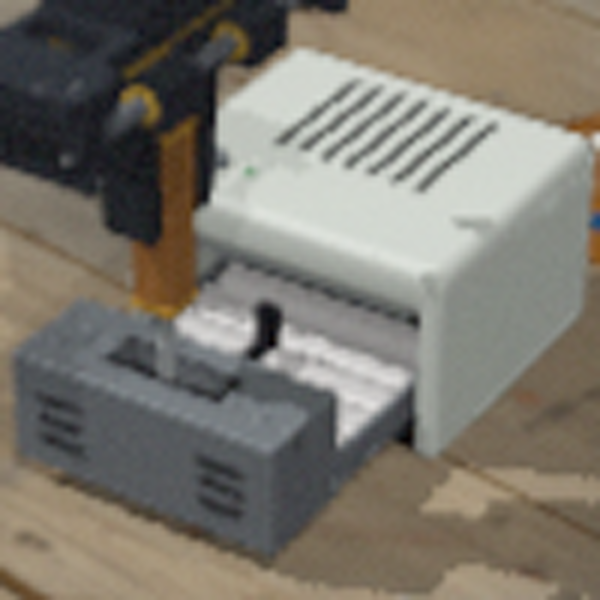

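```bash
python3 - <<'E'
from h import *
f=lambda a:(np.array(a,float)+.5)/6-.5+np.array((220,160))
A=p2w("scene",f([(93,285),(340,385),(247,305),(93,395),(338,487)]),[.065,.065,.065,.02,.02]);B=p2w("scene",f([(17,350),(275,452),(173,368),(17,450),(270,555)]),[.065,.065,.065,.02,.02])
print(A,B,np.linalg.norm(B-A,axis=1))
# sub-pixel: phase shift of drawer patch vs model
g0=cv2.cvtColor(cv2.imread('pics/scene5.png'),cv2.COLOR_BGR2GRAY);g1=cv2.cvtColor(cv2.imread('pics/scene8.png'),cv2.COLOR_BGR2GRAY)
# front vent blocks template matching
T=g0[212:232,234:276]
# predicted warp scale small
best=[]
for s in np.arange(1.0,1.10,.01):
    t=cv2.resize(T,None,fx=s,fy=s,interpolation=cv2.INTER_CUBIC)
    m=cv2.matchTemplate(g1[200:260,210:290],t,cv2.TM_CCOEFF_NORMED);_,v,_,l=cv2.minMaxLoc(m);best.append((v,s,l[0]+210+t.shape[1]/2,l[1]+200+t.shape[0]/2))
b=max(best);print(b)
c0=(234+21,212+10)
u=np.array([.9857,.1685,0])
P=p2w("scene",[c0],.045)[0]
for d in [.05,.053,.055,.057]: print(d,w2p("scene",[P-u*d]))
E
```

```text
[[ 5.55298537e-01  5.88076819e-02  6.50000000e-02]
 [ 5.71773637e-01 -6.80838289e-02  6.50000000e-02]
 [ 5.89025613e-01  3.17818255e-05  6.50000000e-02]
 [ 5.41847756e-01  4.69900381e-02  2.00000000e-02]
 [ 5.64794502e-01 -7.41954262e-02  2.00000000e-02]] [[ 0.49937879  0.04635651  0.065     ]
 [ 0.51998362 -0.07988483  0.065     ]
 [ 0.53410032 -0.00992232  0.065     ]
 [ 0.49209531  0.04159928  0.02      ]
 [ 0.51258698 -0.0842258   0.02      ]] [0.05728917 0.05311751 0.05582    0.05004364 0.05316234]
(0.9088820815086365, np.float64(1.01), 243.0, 233.0)
0.05 [[243.57679553 231.72569776]]
0.053 [[242.86968592 232.32782996]]
0.055 [[242.39687648 232.73045271]]
0.057 [[241.92294074 233.13403982]]
```

```bash
python3 -m jog '[[-0.001,0,0.0003,0,1],[0,0,0,0,1],[0,0,0,0,1]]'
python3 -m jog '[[-0.0015,0,0.0003,0,1],[0,0,0,0,1],[0,0,0,0,1]]'
```

```text
clock: 19.8
tool_pos: [0.5285, -0.011, 0.1398]
eef_rot: [0.996, 0.084, 0.005, -0.0]
contact_force: [4.9, 1.6, 7.4]
opening: 0.221
clock: 20.1
tool_pos: [0.5281, -0.011, 0.1398]
eef_rot: [0.996, 0.084, 0.007, -0.0]
contact_force: [7.2, 1.0, 7.6]
opening: 0.222
```

```bash
python3 -m jog '[[0.002,0,0,0,1],[0.003,0,0,0,1],[0,0,0,0,1],[0,0,0,0,1]]'
python3 -m jog '[[0,0,-0.005,0,1],[0,0,-0.01,0,1],[0,0,-0.015,0,1],[0,0,-0.025,0,1],[0,0,-0.03,0,1],[0,0,-0.015,0,1],[0,0,0,0,1],[0,0,0,0,1],[0,0,0,0,1]]'
python3 - <<'E'
from h import *
to([.4765,-.2878,.24],24)
im=r.snapshot('scene');cv2.imwrite('pics/scene9.png',im[:,:,::-1]);a=im[130:280,180:330,::-1]
cv2.imwrite('pics/c9.png',cv2.resize(a,(600,600),interpolation=cv2.INTER_CUBIC))
s=r.get_state()
T=np.array(s["tool_pos"]);R=Rot.from_quat(s["eef_rot"]).as_matrix()
print((w2p("scene",[T+R@[0,0,.1],T+R@[0,0,.041]])-[180,130]+.5)*4)
E
```

```text
clock: 20.5
tool_pos: [0.5292, -0.0109, 0.1394]
eef_rot: [0.996, 0.084, 0.003, 0.0]
contact_force: [0.6, 0.6, 13.7]
opening: 0.22
clock: 21.4
tool_pos: [0.5254, -0.011, 0.2366]
eef_rot: [0.996, 0.084, -0.002, -0.0]
contact_force: [-0.0, 0.6, -1.6]
opening: 0.221
t=21.40 pos=[ 0.5254 -0.011   0.2366] th=9.65 tiltz=[-3.9e-03 -1.0e-04 -1.0e+00] need dxyz=[-0.0947  0.2647 -0.0032] F=[-0.   0.6 -1.6] open=19.5mm yaw=-0.0399
[[264.71821017 272.9141212 ]
 [263.16306287 185.57022924]]
```

View pics/c9.png

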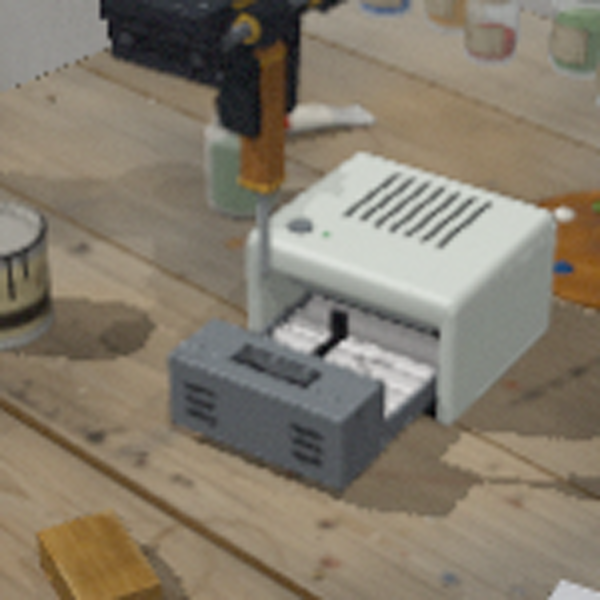

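```bash
python3 -m jog '[[-0.01,0.025,0,0,1],[-0.013,0.036,0,0,1],[-0.013,0.036,0,0,1],[-0.013,0.036,0,0,1],[-0.013,0.036,0,0,1],[-0.013,0.036,0,0,1],[-0.013,0.036,0,0,1],[-0.008,0.024,0,0,1],[0,0,0,-0.02,1],[0,0,0,-0.02,1],[0,0,0,0,1],[0,0,0,0,1],[0,0,0,0,1]]'
python3 - <<'E'
from h import *
to([.4753,-.2882,.185],24)
E
```

```text
clock: 22.75
tool_pos: [0.4766, -0.288, 0.2376]
eef_rot: [0.978, 0.207, -0.0, -0.0]
contact_force: [0.3, 0.5, -0.6]
opening: 0.222
t=22.75 pos=[ 0.4766 -0.288   0.2376] th=23.95 tiltz=[-8.e-04  5.e-04 -1.e+00] need dxyz=[-0.0012 -0.0003  0.0526] F=[ 0.3  0.5 -0.6] open=19.5mm yaw=-0.0001
```

```bash
python3 -m jog '[[-0.0012,-0.0003,0.015,0,1],[0,0,0.02,0,1],[0,0,0.0175,0,1],[0,0,0,0,1],[0,0,0,0,1],[0,0,0,0,1],[0,0,0,0,1],[0,0,0,0,1]]'
python3 - <<'E'
from h import *
to([.4753,-.2882,.185],24)
out=[]
for n,o,k in(("scene",(290,240),80),("wrist",(230,170),100)):
  s=r.get_state();c=r.get_calibration(n);T=np.array(s["tool_pos"]);R=Rot.from_quat(s["eef_rot"]).as_matrix()
  im=r.snapshot(n)
  out.append(cv2.resize(im[o[1]:o[1]+k,o[0]:o[0]+k,::-1],(400,400),interpolation=cv2.INTER_CUBIC))
  print(n,(w2p(n,[T+R@[0,0,.101],T+R@[0,0,.041],[.4749,-.2881,.07]],c)-o+.5)*400/k)
cv2.imwrite("pics/c10.png",cv2.hconcat(out))
E
```

```text
clock: 23.55
tool_pos: [0.4759, -0.2888, 0.1862]
eef_rot: [0.978, 0.208, 0.001, 0.0]
contact_force: [0.2, 0.4, -0.8]
opening: 0.217
t=23.55 pos=[ 0.4759 -0.2888  0.1862] th=24.03 tiltz=[ 1.2e-03 -6.0e-04 -1.0e+00] need dxyz=[-0.0003 -0.0008  0.0012] F=[ 0.2  0.4 -0.8] open=19.1mm yaw=0.0001
scene [[182.16878129 189.92115976]
 [193.69143452  75.56078256]
 [176.31239131 218.11721384]]
wrist [[217.74329519 176.64365622]
 [217.46487525 273.69562144]
 [214.94382733 154.6061967 ]]
```

View pics/c10.png

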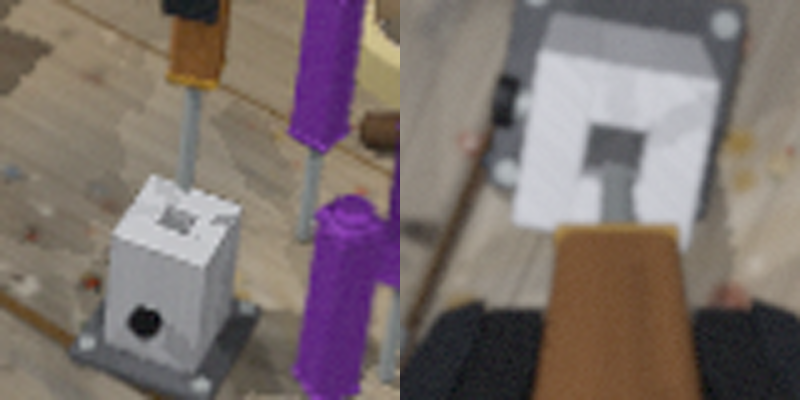

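```bash
python3 -m jog '[[-0.0003,-0.0006,0.01,0,1],[0,0,0.01,0,1],[0,0,0.01,0,1],[0,0,0.005,0,1],[0,0,0,0,1],[0,0,0,0,1]]'
python3 -m jog '[[0,0,0.006,0,1],[0,0,0.006,0,1],[0,0,0,0,1]]'
python3 -m jog '[[0,0,0.006,0,1],[0,0,0.006,0,1],[0,0,0,0,1]]'
python3 -c "
from h import *
to([.4778,-.2874,.111],24)"
```

```text
clock: 24.25
tool_pos: [0.475, -0.2881, 0.1503]
eef_rot: [0.978, 0.208, -0.0, -0.0]
contact_force: [0.7, 0.1, -1.3]
opening: 0.224
clock: 24.55
tool_pos: [0.476, -0.2878, 0.1381]
eef_rot: [0.978, 0.209, 0.001, 0.0]
contact_force: [1.8, 1.3, -0.7]
opening: 0.221
clock: 24.85
tool_pos: [0.4753, -0.2877, 0.1257]
eef_rot: [0.978, 0.209, 0.0, -0.0]
contact_force: [2.9, 1.2, -1.9]
opening: 0.222
t=24.85 pos=[ 0.4753 -0.2877  0.1257] th=24.07 tiltz=[ 1.e-04  8.e-04 -1.e+00] need dxyz=[0.0024 0.0008 0.0147] F=[ 2.9  1.2 -1.9] open=19.5mm yaw=0.0002
```

```bash
python3 -m jog '[[0.0018,0.0005,0.005,0,1],[0,0,0.005,0,1],[0,0,0.002,0,1],[0,0,0,0,1],[0,0,0,0,1]]'
python3 -m jog '[[0,0,0.0015,0,1],[0,0,0,0,1],[0,0,0,0,1]]'
python3 -c "
from h import *
to([.4778,-.2874,.111],24)"
```

```text
clock: 25.35
tool_pos: [0.4767, -0.2876, 0.1143]
eef_rot: [0.978, 0.208, -0.0, -0.0]
contact_force: [2.5, 0.5, -1.1]
opening: 0.224
clock: 25.65
tool_pos: [0.4768, -0.288, 0.113]
eef_rot: [0.978, 0.208, 0.0, 0.0]
contact_force: [2.3, 0.9, -1.2]
opening: 0.219
t=25.65 pos=[ 0.4768 -0.288   0.113 ] th=24.04 tiltz=[ 1.e-04 -1.e-04 -1.e+00] need dxyz=[ 0.0011 -0.0001  0.002 ] F=[ 2.3  0.9 -1.2] open=19.3mm yaw=0.0001
```

```bash
python3 -m jog '[[0.001,0,0.0015,0,1],[0,0,0,0,1],[0,0,0,0,1]]'
python3 -m jog '[[0,0,0.001,0,1],[0,0,0,0,1],[0,0,0,0,1]]'
python3 -m jog '[[0,0,0.001,0,1],[0,0,0,0,1],[0,0,0,0,1]]'
```

```text
clock: 25.95
tool_pos: [0.4776, -0.2874, 0.1114]
eef_rot: [0.978, 0.208, -0.0, -0.0]
contact_force: [2.0, 0.6, -2.0]
opening: 0.225
clock: 26.25
tool_pos: [0.4777, -0.2875, 0.111]
eef_rot: [0.978, 0.208, 0.0, 0.0]
contact_force: [0.4, 0.8, 6.4]
opening: 0.222
clock: 26.55
tool_pos: [0.4777, -0.2875, 0.1109]
eef_rot: [0.978, 0.208, 0.0, 0.0]
contact_force: [-0.9, 2.3, 14.2]
opening: 0.224
```

```bash
python3 -m jog '[[0,0,-0.001,0,1],[0,0,0,0,0.7],[0,0,0,0,0.6],[0,0,0,0,0.5],[0,0,0,0,0.5],[0,0,0,0,0.5]]'
python3 -m jog '[[0,0,-0.01,0,0.5],[0,0,-0.02,0,0.5],[0,0,-0.03,0,0.5],[0,0,-0.03,0,0.5],[0,0,-0.03,0,0.5],[0,0,0,0,0.5]]'
python3 -m jog '[[-0.02,-0.03,0,0,0.5],[-0.02,-0.04,0,0,0.5],[-0.02,-0.04,0,0,0.5],[-0.02,-0.04,0,0,0.5],[0,-0.03,0,0,0.5],[0,0,0,0,0.5],[0,0,0,0,0.5],[0,0,0,0,0.5]]'
python3 - <<'E'
from h import *
to([.4778,-.2874,.111],24)
for n in("scene","top","wrist"):
  im=r.snapshot(n);cv2.imwrite(f"pics/{n}11.png",im[:,:,::-1])
a=cv2.imread("pics/scene11.png");b=cv2.imread("pics/top11.png")
cv2.imwrite("pics/c11.png",cv2.hconcat([cv2.resize(a[200:350,220:370],(400,400),interpolation=cv2.INTER_CUBIC),cv2.resize(a[150:250,220:320],(400,400),interpolation=cv2.INTER_CUBIC)]))
E
```

```text
clock: 27.15
tool_pos: [0.4775, -0.2874, 0.1103]
eef_rot: [0.978, 0.208, -0.0, -0.0]
contact_force: [-0.5, -0.0, -0.4]
opening: 0.497
clock: 27.75
tool_pos: [0.48, -0.2887, 0.235]
eef_rot: [0.978, 0.208, 0.003, 0.003]
contact_force: [0.4, -0.4, -0.6]
opening: 0.496
clock: 28.55
tool_pos: [0.3325, -0.1565, 0.2306]
eef_rot: [0.978, 0.208, 0.001, 0.0]
contact_force: [1.0, 0.0, -0.2]
opening: 0.5
t=28.55 pos=[ 0.3325 -0.1565  0.2306] th=24.01 tiltz=[ 1.5e-03 -6.0e-04 -1.0e+00] need dxyz=[0.0793 0.1785 0.1198] F=[ 1.   0.  -0.2] open=44.0mm yaw=0.0000
```

View pics/c11.png

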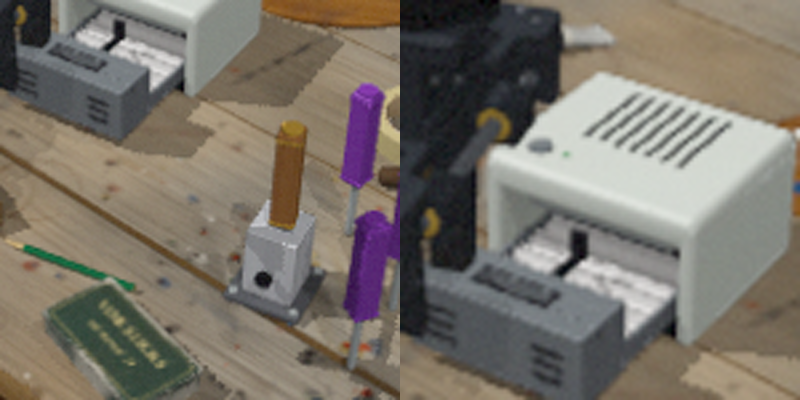

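View pics/top11.png

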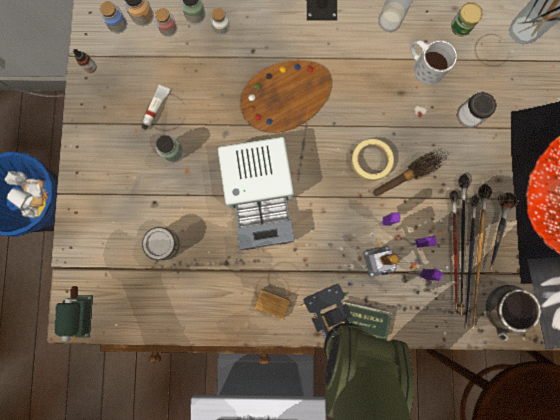

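```bash
python3 - <<'E'
from h import *
im=cv2.imread("pics/top11.png");cv2.imwrite("pics/z11.png",cv2.hconcat([cv2.resize(im[195:255,225:305],(640,480),interpolation=cv2.INTER_CUBIC)]))
a=cv2.imread("pics/top0.png");print(np.abs(a[200:290,360:450].astype(int)-im[200:290,360:450]).max(2)[45:75,15:45].mean())
# drawer shift by template match of lip top (z=.065)
A=cv2.cvtColor(a,6);B=cv2.cvtColor(im,6)
T=A[203:228,240:288]
U=cv2.resize(B[205:265,225:310],None,fx=8,fy=8,interpolation=cv2.INTER_CUBIC);T8=cv2.resize(T,None,fx=8,fy=8,interpolation=cv2.INTER_CUBIC)
m=cv2.matchTemplate(U,T8,cv2.TM_CCOEFF_NORMED);_,v,_,l=cv2.minMaxLoc(m)
p0=np.array([264.,215.5]);p1=p0+np.array([225+l[0]/8-240,205+l[1]/8-203])
W=p2w("top",[p0,p1],.06);print(v,p1,W,np.linalg.norm(W[1]-W[0]))
E
```

```text
28.314444444444444
0.777409017086029 [267.625 238.125] [[ 0.57739086 -0.00903398  0.06      ]
 [ 0.5240863  -0.0184034   0.06      ]] 0.054121727513641985
```

View pics/z11.png

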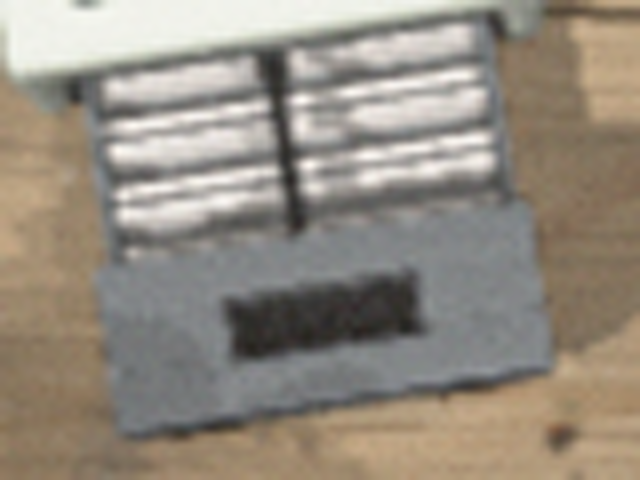

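```bash
python3 -c "
from plant import r
print(r.finish_job())"
```

```text
the job is handed in; nothing more can be done
None
```

The filter drawer is open and the pin tool is back in its holder; I handed the job in at about 28.7 s of the 64 s allowed.

- **Finding the button:** I gripped the handle, which sat turned about 10° to the holder, and drew the tool out. The first probe at the middle of the slot went past floor depth without resistance and met the button's spring, at about 3 N. No search along the slot was needed.
- **Opening the drawer:** I pressed the button to its stop, at about 9 N. With the pin holding it down at 6–9 N, I pushed the drawer out at about 3 N. The tool then stopped moving and the push rose to about 7 N, which I took as the drawer's stop. Easing the push off and lifting the pin out briefly read about 14 N downward.
- **Putting the tool back:** the pin went into the bore past the spring nose. The tool stopped at the same height it was picked up from (TCP 0.111 m), with a firm contact of up to 14 N. It stayed put when released.

**Last checks:**
- In the final scene and top pictures the drawer is out and the tool stands upright in the holder. The tin, jar, tape and purple look-alikes look unmoved.
- Drawer travel measured about 54 mm by matching the top pictures. Single points in the scene picture, taken just before the last push, gave 50–57 mm. These are too coarse to confirm 55 mm exactly, so the rise in force is the better evidence that the drawer reached its stop.
- I did not test that the drawer locked when the button came up, but it stayed out after the pin left.

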